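Find the heavy side of a closed casting mould on its turner and hold it down

ROBOT

A 6-joint arm with a two-finger parallel gripper is mounted at the origin on the work surface. World frame = base frame: x ahead of the robot, y to its left, z up, the work surface at z = 0. Lengths are in m, angles in rad, forces in N, time in s.
With the tool pointing down it reaches from about 0.35 to 0.975 m from the base axis. Payload 4.9 kg.
Tool frame: the origin (TCP) lies at the very end of the fingers, on their centre line; the grasp point (between the pads) lies 19 mm behind it; z points along the fingers, y is the line along which they close (so a half turn about z gives the same grasp; the last joint's range is limited). The gripper opens to 85 mm and grips with 20 to 120 N. Pads are 22 mm wide; open, the fingers measure 114 mm over their backs; the gripper's body (76 mm by 85 mm) begins 54 mm behind the grasp point. The pads swing forward as they close: fully open they stand 13 mm farther back than shut.
Start: joints at [-1.416, 0.053, 1.613, -0, 1.476, -0.119], TCP at [0.169, -0.602, 0.231] pointing down, gripper open.
Joint ranges: [-3.01, 3.01], [-1.01, 2.22], [0.06, 2.58], [-1.02, 4.17], [0.09, 2.62], [-3.14, 3.14]. Speed limits (rad/s): [2.57, 2.57, 3.14, 3.14, 3.14, 3.14].

INTERFACE

Orientations are given as a unit quaternion [w, x, y, z].
In Python, from plant import state, optics, ticket, nets gives the robot as it stands. The module is installed in compiled form; this text tells all that it offers.
- The arm moves only by the shell command python3 -m inch 'ROWS' [OPENING]. ROWS is JSON, a list of rows, each an object of numbers: "dx", "dy", "dz": the shift along the tool's x, y, z as a fraction of full scale; "rx", "ry", "rz": the turn, a rotation vector about the tool's x, y, z as a fraction of full scale. In form: [{"dx": .., "dy": .., "dz": .., "rx": .., "ry": .., "rz": ..}, ...]. A call has 1 to 5 rows; each row is the pose to reach, as a shift and turn from the pose commanded when the call began, along the tool's axes at that moment; what a row does not reach only later rows make up. Full scale, the value 1, is 0.8 m for a shift and 1.5 rad for a turn. A row lasts 1/10 s, in which the tool goes at most 50 mm and 8.59 degrees, less where a joint would pass 70% of its speed; a pose out of reach is approached as far as the arm can. A call with a number of a shift or a turn outside -1 to 1 is refused whole. A call with a gripper value outside its range is refused whole. OPENING is the opening, from -1 (shut) to 1 (fully open), set as the call begins (- or left out, the last holds). The fingers move at their own pace and stop on an object; the grip force is fixed at half the most. Time passes only in rows, so rows that repeat a pose let the fingers close. It gives the time, the measured TCP pose, the force, the opening and the grip force at its end, in the units of the state.
- state(): the state, without advancing time (a new reading comes with each control period).
- optics.grab_frame(name): name is "scene" or "top"; returns the picture (384x512x3 uint8, red, green, blue); there is no depth.
- optics.camera_info(name): a dict with "fx", "fy", "cx", "cy" (pixels), "R" (3x3) and "t" (3): a world point X has camera coordinates R X + t. Camera axes: x right, y down, z forward; pixel columns grow to the right and rows downward; lengths in m; the calibration is good to about 2 mm. A picture is of the moment at which its call begins. camera_info takes no time and is no camera call.
- ticket.job_done(): hands the job in; it is judged then, once.
Trained networks look in the newest picture that a camera, given by its name, has taken for a name from the list of things; names that differ only in an ending like _2 or _b are one class to them, and where a whole thing is asked for, a point or a joint stands for the part that bears it (a point fixed in the world has none). Each returns a list of dicts, best first, with "confidence" (0 to 1); they miss things now and then, are a little off and sometimes report something else, mostly with a low value. They report only what shows in the picture. A call takes as long as a camera call.
- nets.boxes_of(camera, name): "bbox" ([centre column, centre row, width, height] in pixels, round what is visible of it).
- nets.outline_of(camera, name): "pixels" (384x512 bool, what is visible of it) and "bbox" ([centre column, centre row, width, height] in pixels, round what is visible of it).
The state is a dict: "time": time; "joint_pos": joint angles; "joint_vel": joint speeds; "joint_efforts": joint torques, N m; "tool_pos": TCP position; "tool_rot": TCP orientation; "contact_force": force on the tool from outside, world axes, zero at the start; "ft_torque": the same for the moment, N m; "gripper_width": opening from 0.0 (shut) to 1.0 (fully open); "grasp_force": force on a finger pad.
Only numpy, scipy, OpenCV 4.12 (cv2) and the standard library are available. Lean on these libraries where they do the work, as an engineer would, in place of code of your own. Each camera call takes 0.05 s, during which the arm holds its last target. There are 200 camera calls.

TASK

Lift the sheet cover off the mould turner, hang it astride the free-standing rail and let go of it. Then take the crank handle and turn the closed plaster mould right round, at least one full turn, feeling which side the casting hidden inside makes heavy. Turn that side straight down and finish standing still with the crank handle still gripped, holding the mould there so that I can undo its clamps; leave the other things on the bench where they are.

Things in the scene. Friction and masses are not known exactly. Their poses are not given: they have to be found in the camera images.
- turner: the mould turner, fixed: plywood base 200 x 200 mm, two grey end stands, two side rails. A level axle lies along its y axis, 150 mm above the bench; on it a closed plaster cylinder 116 mm across, 100 mm long, with two steel band clamps and plywood end discs. The crank is at the +y end: arm in the plane y = 118 mm, handle sticking out along +y. Origin on the bench under the mould's middle.
- crank_center (a point): the point (empty air) on the axle's line, 150 mm above the bench and 175 mm along the turner's +y from its origin; axes as the turner's. The middle of the crank handle goes round it at a radius of 62 mm in the turner's x-z plane.
- mould (a joint): turn of mould and crank (rad), endless both ways; handle middle = crank_center + 62 mm x (sin along x, cos along z). It stays where left: bearing drag is 5.8 N at the handle, always against the turn. The iron-cored casting inside adds 4 to 5 N at most: against you as the heavy side rises past axle level, with you as it sinks past it, none at top or bottom. Nothing visible shows it; the crank is balanced.
- crank_grip (a point): middle of the crank handle: a round wooden sleeve 20 mm thick, 90 mm long, level along the turner's y, free to spin on its pin: pinched from above across the turner's x it can be carried round the whole circle without turning the hand or letting go. The crank arm's outer face is 52 mm from this point towards the turner. Lowest height 88 mm.
- cover_handle (a point): middle of the cover's black bar handle, 14 mm thick, 90 mm long along the cover's y, to pinch from above across x. Skirt edges lie 129 mm below it, the inner ridge line 40 mm below it. At the start the cover stands over the mould, skirt edges on the turner's side rails (150 mm high, outer lips 10 mm higher), axes along the turner's within a few degrees.
- cover: the loose cover: aluminium sheet folded like a roof, 300 to 500 g, 164 mm wide (x), 130 mm long (y), two 30 degree slopes and 45 mm upright skirts. Origin midway between its lower skirt edges, y along the ridge, z up. It hangs properly with its inner ridge along the rail's bar, one slope each side; the origin is then 78 mm below the bar's centre line.
- rail: the free-standing steel rail, fixed: a level bar 18 mm thick and 200 mm long along its own y on two posts at y = +-85 mm, bar centre 160 mm above the bench. Origin on the bench below its middle.
- rail_mid (a point): middle of the rail's bar, on its centre line; the axes are the rail's, y along the bar.
- crank_sleeve: the wooden sleeve of the crank handle as a body, origin in its middle.
- rolling_pin: bystander: wooden rolling pin, 42 mm thick, 190 mm long along its y, lying left of the crank; origin under its middle.
- tile: bystander: grey clay relief tile 110 x 110 mm, 27 mm tall, lying beyond the turner.
- water_bottle: bystander: clear bottle with black cap, 62 mm across, 170 mm tall, beyond the turner.
- glaze_bottle: bystander: squeeze bottle, 48 mm across, 140 mm tall, beyond the rail.
- bowl: bystander: white bowl, 130 mm across, 50 mm tall, left of the crank.
- mug: bystander: clay mug, 76 mm across, 85 mm tall, beyond the rail.
- spacer_stick: bystander: flat wooden stick 300 x 30 x 8 mm, lying right of the rail.
- cover_ridge (a point): middle of the cover's ridge, in the thickness of the sheet, 91 mm above the cover's origin; 12 mm above the bar's centre line when hung.

How it is judged:
On the way, in this order (a step that is already met when the one before it is completed fails the run):
1. the cover hangs astride the rail, let go and at rest (x of cover_ridge in the frame of rail_mid between -0.02 and 0.02 m and y of cover_ridge in the frame of rail_mid between -0.08 and 0.08 m and z of cover_ridge in the frame of rail_mid between 0.004 and 0.02 m and contact force between cover and rail above 1 N and contact force between cover and the fingers below 0.2 N and angle between cover's own z axis and vertical below 0.3 rad and linear speed of cover below 0.03 m/s), for 0.3 s.
2. the crank is turned across to the other side of its circle (distance of crank_grip from where it was at the start of the episode above 0.11 m and contact force between crank_sleeve and the fingers above 0.5 N).
3. and on round to where it began (distance of crank_grip from where it was at the start of the episode below 0.035 m).
At the end, for the whole second after the job is handed in: The mould's heavy side points straight down within 23 degrees, the mould stands still, the fingers still grip the crank handle (over 3 N), and the cover hangs at rest astride the rail: ridge on the bar within 20 mm sideways and 80 mm of the bar's middle, upright within 17 degrees (angle between cast_c0's own z axis and vertical below 0.4 rad and velocity of joint mould between -0.1 and 0.1 rad/s and contact force between crank_sleeve and the fingers above 3 N and x of cover_ridge in the frame of rail_mid between -0.02 and 0.02 m and y of cover_ridge in the frame of rail_mid between -0.08 and 0.08 m and z of cover_ridge in the frame of rail_mid between 0.004 and 0.02 m and contact force between cover and rail above 1 N and angle between cover's own z axis and vertical below 0.3 rad and linear speed of cover below 0.03 m/s); the arm keeps its last pose, push and grip.
It fails at once if a bystander is knocked or pushed more than 40 mm (distance of any of rolling_pin, tile, water_bottle, glaze_bottle, bowl, mug, spacer_stick from where it was at the start of the episode above 0.04 m).
It also fails if it takes over 64 s, if anything falls off the work surface, if the arm or the gripper's body presses on something with over 40 N, if the wrist force passes 120 N, or if a joint passes its speed limit or range.

## Working session

There is one attempt and no reset: what is moved stays moved. The work goes in short steps, Python scripts to look and compute and a shell command to move; the robot and the scene stay as the last step left them, time stands still between calls to the robot, and variables do not carry over. Pictures are saved under pics/ and viewed, at most 10 in all, crops included, and the job is handed in when it is done.

```bash
mkdir -p pics; python3 - <<'E'
from plant import state, optics, ticket, nets
import cv2
s=state(); print(s)
for n in("scene","top"):
    im=optics.grab_frame(n); cv2.imwrite(f"pics/{n}0.png",im[:,:,::-1]); print(n,optics.camera_info(n))
    for t in("cover","cover_handle","rail","turner","crank_grip"):
        r=nets.boxes_of(n,t); print(n,t,[(round(d["confidence"],2),[round(float(v)) for v in d["bbox"]]) for d in r[:2]])
E
```

```text
{'time': 0.0, 'joint_pos': array([-1.41596407e+00,  5.33533412e-02,  1.61433784e+00, -2.06922235e-05,
        1.47600198e+00, -1.19007006e-01]), 'joint_vel': array([-6.19256955e-04, -6.61464575e-04,  6.71625980e-04, -1.72006235e-03,
       -9.93617519e-05,  4.09149183e-04]), 'joint_efforts': array([ 6.18452559e-04, -3.93681693e+01, -3.70175707e+01, -5.59476621e-05,
        7.15182090e-03,  7.80122036e-06]), 'tool_pos': array([ 0.16890924, -0.60107501,  0.23003902]), 'tool_rot': array([-1.04990098e-03,  9.90640460e-01,  1.36493135e-01, -2.91087769e-05]), 'contact_force': array([-0.0932882 , -0.29871967, -0.78944595]), 'ft_torque': array([0.00082984, 0.03917036, 0.00361328]), 'grasp_force': 0.0, 'gripper_width': 1.0001551160738118}
scene {'fx': 382.9996423304707, 'fy': 382.9996423304707, 'cx': 262.26518952851524, 'cy': 191.62029846614774, 'R': array([[ 0.19905013,  0.97979177,  0.01967591],
       [ 0.56219382, -0.09772144, -0.82121168],
       [-0.80269369,  0.17452396, -0.57028435]]), 't': array([-0.09458204, -0.1814589 ,  1.64974188])}
scene cover [(0.77, [288, 175, 62, 60])]
scene cover_handle [(0.57, [287, 174, 63, 59])]
scene rail [(0.71, [170, 216, 72, 62])]
scene turner [(0.63, [302, 211, 114, 84])]
scene crank_grip [(0.45, [349, 181, 24, 9])]
top {'fx': 381.0646049437297, 'fy': 381.0646049437297, 'cx': 260.73108372602155, 'cy': 196.11884280013462, 'R': array([[ 0.011213  , -0.99974158,  0.01977456],
       [-0.99852959, -0.01224394, -0.05280854],
       [ 0.05303701, -0.01915334, -0.99840885]]), 't': array([-0.04800343,  0.5716142 ,  1.40469155])}
top cover [(0.55, [232, 211, 46, 56]), (0.48, [214, 211, 103, 63])]
top cover_handle [(0.56, [231, 211, 48, 56])]
top rail [(0.65, [333, 215, 64, 22])]
top turner [(0.91, [214, 210, 100, 62])]
top crank_grip []
```

```bash
python3 - <<'E'
import cv2
for n,(x,y,w,h) in {"scene0":(120,110,280,170),"top0":(130,130,260,150)}.items():
    im=cv2.imread(f"pics/{n}.png")[y:y+h,x:x+w]; k=780/w if 0 else 3 if w>260 else 3
    if n=="scene0": k=2.8
    cv2.imwrite(f"pics/{n}c.png",cv2.resize(im,None,fx=k,fy=k,interpolation=cv2.INTER_CUBIC))
E
```

```text
(no output)
```

View pics/scene0c.png

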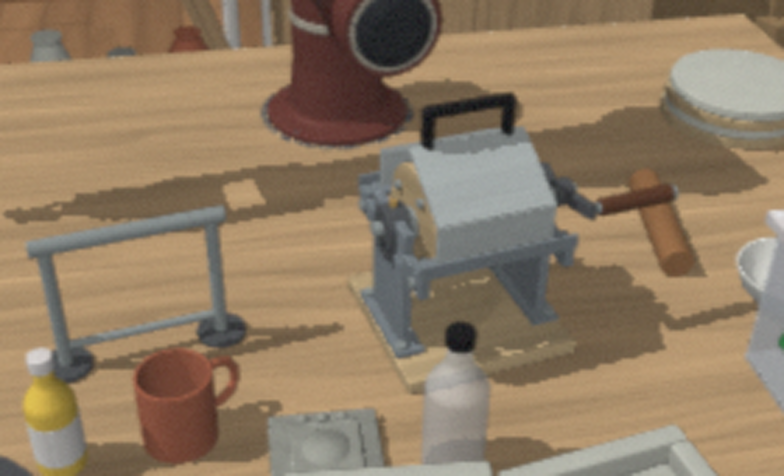

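View pics/top0c.png

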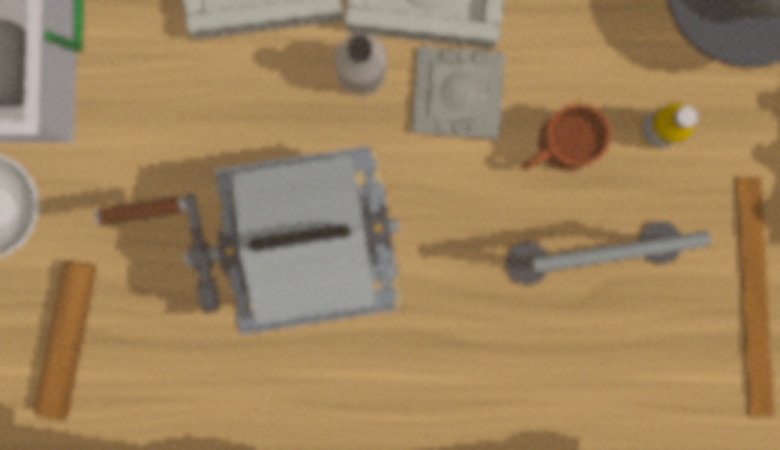

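View pics/top0.png

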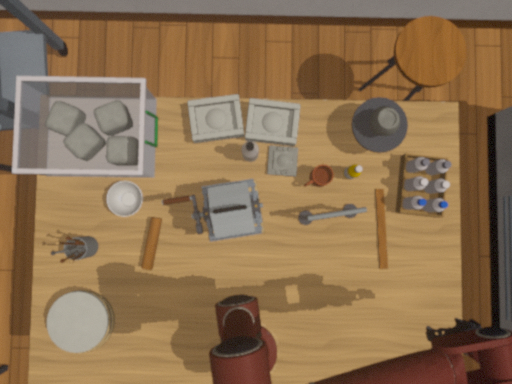

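The views show the black handle bar at scene crop (425,113)-(514,101) and top crop (250,243)-(350,231). The rail bar runs (32,246)-(222,213) and (537,265)-(709,239). The sleeve runs (598,210)-(672,192) and (183,204)-(98,216).

```bash
cat > h.py <<'E'
import numpy as np, cv2
from plant import state, optics, ticket, nets
def P(n):
    c=optics.camera_info(n); K=np.array([[c["fx"],0,c["cx"]],[0,c["fy"],c["cy"]],[0,0,1]])
    return K@np.c_[c["R"],c["t"]]
def tri(ps,pt):
    X=cv2.triangulatePoints(P("scene"),P("top"),np.array(ps,float).reshape(2,1),np.array(pt,float).reshape(2,1))[:,0]; X=X[:3]/X[3]
    e=[(p@np.r_[X,1])[:2]/(p@np.r_[X,1])[2]-q for p,q in((P("scene"),ps),(P("top"),pt))]
    return X,np.round(np.ravel(e),1)
def onz(n,px,z):
    p=P(n); A=p[:2,:3]-np.outer(px,p[2,:3]); b=np.array(px)*p[2,3]-p[:2,3]
    return np.r_[np.linalg.solve(A[:,:2],b-A[:,2]*z),z]
S=lambda x,y:(120+x/2.8-.3,110+y/2.8-.3); T=lambda x,y:(130+x/3-.33,130+y/3-.33)
E
python3 - <<'E'
from h import *
np.set_printoptions(precision=4,suppress=True)
for nm,a,b in (("handle",(S(425,113),T(250,243)),None),("handle",(S(514,101),T(350,231)),None)):pass
D={"handle":[(425,113),(350,231),(514,101),(250,243)],"rail":[(32,246),(709,239),(222,213),(537,265)],"sleeve":[(598,210),(183,204),(672,192),(98,216)]}
for k,(a,b,c,d) in D.items():
    X,e=tri(S(*a),T(*b)); Y,f=tri(S(*c),T(*d)); v=Y-X
    print(k,X,Y,e,f,"mid",(X+Y)/2,"len",np.linalg.norm(v),"yaw of y axis",np.arctan2(v[1],v[0]))
print(onz("top",T(300,237),.279),onz("top",T(623,252),.16))
E
```

```text
handle [0.526  0.0086 0.2795] [0.5123 0.1073 0.2772] [-0.6 -0.  -0.5 -0.1] [ 0.1 -0.   0.1  0. ] mid [0.5191 0.058  0.2783] len 0.09968059153354723 yaw of y axis 1.7087388705098236
rail [ 0.5242 -0.3888  0.1645] [ 0.4933 -0.1983  0.1614] [-0.9 -0.1 -0.8 -0. ] [-0.4 -0.  -0.4 -0. ] mid [ 0.5088 -0.2935  0.163 ] len 0.19304570165670448 yaw of y axis 1.7320162774506946
sleeve [0.5567 0.1957 0.162 ] [0.5417 0.2873 0.1654] [-0.3  0.  -0.3 -0.1] [ 0.1 -0.   0.   0. ] mid [0.5492 0.2415 0.1637] len 0.0928540345595136 yaw of y axis 1.7328688110812205
[0.519  0.0573 0.279 ] [ 0.5087 -0.296   0.16  ]
```

```bash
cat >> h.py <<'E'
from scipy.spatial.transform import Rotation as Ro
def need(x,y,z,yaw):
    """fractions of full scale from measured pose to a tool-down pose; tool x at angle yaw"""
    s=state(); q=s["tool_rot"]; R=Ro.from_quat([q[1],q[2],q[3],q[0]])
    G=Ro.from_matrix(np.array([[np.cos(yaw),np.sin(yaw),0],[np.sin(yaw),-np.cos(yaw),0],[0,0,-1]]))
    d=R.inv().apply(np.array([x,y,z])-s["tool_pos"])/.8; r=(R.inv()*G).as_rotvec()/1.5
    print("need d",np.round(d,4),"r",np.round(r,4),"t",round(s["time"],2))
E
python3 -c "
from h import *
need(.519,.058,.36,1.709); need(.25,-.45,.36,.7)"
```

```text
need d [ 0.6442 -0.6756 -0.1609] r [ 0.      0.     -0.9568] t 0.6
need d [ 0.1488 -0.1552 -0.1608] r [ 0.     -0.     -0.2841] t 0.6
```

```bash
python3 -m inch '[{"dx":0.644,"dy":-0.676,"dz":-0.161,"rz":-0.957},{"dx":0.644,"dy":-0.676,"dz":-0.161,"rz":-0.957},{"dx":0.644,"dy":-0.676,"dz":-0.161,"rz":-0.957},{"dx":0.644,"dy":-0.676,"dz":-0.161,"rz":-0.957},{"dx":0.644,"dy":-0.676,"dz":-0.161,"rz":-0.957}]' 1; python3 -c "
from h import *
print(state()['joint_pos']);need(.519,.058,.36,1.709)"
```

```text
[-1.41598818e+00  5.26742198e-02  1.61288489e+00  2.11828808e-05
  1.47600132e+00 -1.19022888e-01]
need d [ 0.6442 -0.6756 -0.1609] r [ 0.      0.     -0.9568] t 0.6validation failed for argument at $[0]...
```

```bash
python3 -m inch '[{"dx":0.644,"dy":-0.676,"dz":-0.161,"rx":0,"ry":0,"rz":-0.957},{"dx":0.644,"dy":-0.676,"dz":-0.161,"rx":0,"ry":0,"rz":-0.957},{"dx":0.644,"dy":-0.676,"dz":-0.161,"rx":0,"ry":0,"rz":-0.957},{"dx":0.644,"dy":-0.676,"dz":-0.161,"rx":0,"ry":0,"rz":-0.957},{"dx":0.644,"dy":-0.676,"dz":-0.161,"rx":0,"ry":0,"rz":-0.957}]' 1; python3 -c "
from h import *
print(state()['joint_pos']);need(.519,.058,.36,1.709)"
```

```text
time: 1.1
tool_pos: [0.2849, -0.3823, 0.2742]
tool_rot: [0.0, 0.87, 0.492, 0.0]
contact_force: [0.4, 0.5, -0.5]
gripper_width: 0.999
grasp_force: 0.0
[-1.08680701e+00 -3.35615256e-01  1.89196334e+00  2.19497184e-04
  1.58465988e+00 -5.45313221e-01]
need d [ 0.6225 -0.0328 -0.1073] r [ 4.000e-04  2.000e-04 -4.531e-01] t 1.1
```

```bash
python3 -m inch '[{"dx":0.622,"dy":-0.033,"dz":-0.107,"rx":0,"ry":0,"rz":-0.453},{"dx":0.622,"dy":-0.033,"dz":-0.107,"rx":0,"ry":0,"rz":-0.453},{"dx":0.622,"dy":-0.033,"dz":-0.107,"rx":0,"ry":0,"rz":-0.453},{"dx":0.622,"dy":-0.033,"dz":-0.107,"rx":0,"ry":0,"rz":-0.453},{"dx":0.622,"dy":-0.033,"dz":-0.107,"rx":0,"ry":0,"rz":-0.453}]'; python3 -c "
from h import *
print(state()['joint_pos']);need(.519,.058,.36,1.709)"
```

```text
time: 1.6
tool_pos: [0.4017, -0.1652, 0.3169]
tool_rot: [0.001, 0.657, 0.754, 0.0]
contact_force: [0.9, -0.8, -0.7]
gripper_width: 0.997
grasp_force: 0.0
[-5.61899156e-01 -4.60272660e-01  1.91369553e+00  5.21512085e-05
  1.68654228e+00 -6.98434684e-01]
need d [ 0.2564  0.1833 -0.0539] r [ 0.0009  0.0007 -0.0011] t 1.6
```

```bash
python3 -m inch '[{"dx":0.256,"dy":0.183,"dz":-0.054,"rx":0,"ry":0,"rz":0},{"dx":0.256,"dy":0.183,"dz":-0.054,"rx":0,"ry":0,"rz":0},{"dx":0.256,"dy":0.183,"dz":-0.054,"rx":0,"ry":0,"rz":0},{"dx":0.256,"dy":0.183,"dz":-0.054,"rx":0,"ry":0,"rz":0},{"dx":0.256,"dy":0.183,"dz":-0.054,"rx":0,"ry":0,"rz":0}]'; python3 -c "
from h import *
print(state()['joint_pos']);need(.519,.058,.26,1.709)"
```

```text
time: 2.1
tool_pos: [0.5173, 0.0527, 0.3591]
tool_rot: [0.0, 0.659, 0.753, 0.0]
contact_force: [1.3, -1.2, -0.1]
gripper_width: 0.998
grasp_force: 0.0
[-4.15372688e-02 -2.43596606e-01  1.68013325e+00 -2.33670771e-04
  1.70398899e+00 -1.74529867e-01]
need d [0.0063 0.0028 0.1239] r [ 0.0007  0.0003 -0.0035] t 2.1
```

```bash
python3 -m inch '[{"dx":0,"dy":0,"dz":0.06,"rx":0,"ry":0,"rz":0},{"dx":0,"dy":0,"dz":0.122,"rx":0,"ry":0,"rz":0},{"dx":0,"dy":0,"dz":0.122,"rx":0,"ry":0,"rz":0}]'; python3 - <<'E'
from h import *
need(.519,.058,.26,1.709)
im=optics.grab_frame("top")[130:280,170:300]; im2=optics.grab_frame("scene")[100:230,230:370]
cv2.imwrite("pics/g1.png",cv2.resize(np.vstack([im2[:130,:130],im[:130,:130]]).transpose(0,1,2)[:,:,::-1],None,fx=2.3,fy=2.3,interpolation=cv2.INTER_CUBIC))
E
```

```text
time: 2.4
tool_pos: [0.5113, 0.0514, 0.2505]
tool_rot: [-0.007, 0.658, 0.753, -0.006]
contact_force: [-1.1, 0.3, -1.4]
gripper_width: 1.006
grasp_force: 0.0
need d [ 0.007   0.0105 -0.0121] r [-0.0121 -0.0022 -0.003 ] t 2.4
```

View pics/g1.png

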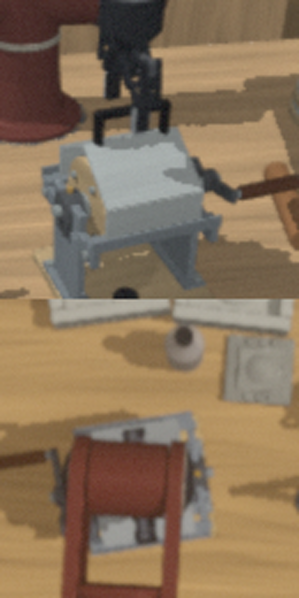

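The open fingers straddle the black bar (handle about (130,115) in the upper crop). I'll close them now.

```bash
python3 -m inch '[{"dx":0,"dy":0,"dz":0,"rx":0,"ry":0,"rz":0},{"dx":0,"dy":0,"dz":0,"rx":0,"ry":0,"rz":0},{"dx":0,"dy":0,"dz":0,"rx":0,"ry":0,"rz":0},{"dx":0,"dy":0,"dz":0,"rx":0,"ry":0,"rz":0},{"dx":0,"dy":0,"dz":0,"rx":0,"ry":0,"rz":0}]' -1; python3 -c "
from h import *
need(.519,.058,.26,1.709)"
```

```text
time: 3.0
tool_pos: [0.5176, 0.0504, 0.262]
tool_rot: [0.001, 0.659, 0.752, 0.001]
contact_force: [1.0, -0.9, 1.3]
gripper_width: 0.145
grasp_force: 41.9
need d [0.0092 0.0029 0.0025] r [ 0.0021  0.0003 -0.0039] t 3.0
```

```bash
python3 -m inch '[{"dx":0,"dy":0,"dz":-0.025,"rx":0,"ry":0,"rz":0},{"dx":0,"dy":0,"dz":-0.055,"rx":0,"ry":0,"rz":0},{"dx":0,"dy":0,"dz":-0.09,"rx":0,"ry":0,"rz":0},{"dx":0,"dy":0,"dz":-0.12,"rx":0,"ry":0,"rz":0},{"dx":0,"dy":0,"dz":-0.13,"rx":0,"ry":0,"rz":0}]'; python3 -c "
from h import *
need(.5075,-.302,.365,1.732)"
```

```text
time: 3.5
tool_pos: [0.5173, 0.0505, 0.3671]
tool_rot: [0.001, 0.659, 0.752, 0.001]
contact_force: [0.8, -0.4, -3.6]
gripper_width: 0.141
grasp_force: 58.6
need d [-0.4351 -0.0703  0.0027] r [ 0.002   0.0004 -0.0191] t 3.5
```

```bash
python3 -m inch '[{"dx":-0.02,"dy":-0.003,"dz":0,"rx":0,"ry":0,"rz":0},{"dx":-0.06,"dy":-0.01,"dz":0,"rx":0,"ry":0,"rz":-0.01},{"dx":-0.11,"dy":-0.018,"dz":0,"rx":0,"ry":0,"rz":-0.019},{"dx":-0.165,"dy":-0.027,"dz":0,"rx":0,"ry":0,"rz":-0.019},{"dx":-0.225,"dy":-0.036,"dz":0,"rx":0,"ry":0,"rz":-0.019}]' && python3 -m inch '[{"dx":-0.06,"dy":-0.01,"dz":0,"rx":0,"ry":0,"rz":0},{"dx":-0.11,"dy":-0.018,"dz":0,"rx":0,"ry":0,"rz":0},{"dx":-0.155,"dy":-0.025,"dz":0,"rx":0,"ry":0,"rz":0},{"dx":-0.19,"dy":-0.03,"dz":0,"rx":0,"ry":0,"rz":0},{"dx":-0.21,"dy":-0.034,"dz":0,"rx":0,"ry":0,"rz":0}]'; python3 -c "
from h import *
need(.5075,-.302,.215,1.732)"
```

```text
time: 4.0
tool_pos: [0.5112, -0.1326, 0.3628]
tool_rot: [-0.001, 0.647, 0.762, -0.0]
contact_force: [1.1, 0.3, -2.9]
gripper_width: 0.144
grasp_force: 58.5
time: 4.5
tool_pos: [0.5112, -0.3037, 0.3622]
tool_rot: [-0.002, 0.649, 0.761, -0.0]
contact_force: [0.9, 0.8, -3.0]
gripper_width: 0.14
grasp_force: 58.5
need d [ 0.0024 -0.0037  0.184 ] r [-0.0019 -0.0018 -0.0015] t 4.5
```

```bash
python3 -m inch '[{"dx":0,"dy":-0.003,"dz":0.04,"rx":0,"ry":0,"rz":0},{"dx":0,"dy":-0.003,"dz":0.095,"rx":0,"ry":0,"rz":0},{"dx":0,"dy":-0.003,"dz":0.15,"rx":0,"ry":0,"rz":0},{"dx":0,"dy":-0.003,"dz":0.175,"rx":0,"ry":0,"rz":0},{"dx":0,"dy":-0.003,"dz":0.175,"rx":0,"ry":0,"rz":0}]'; python3 - <<'E'
from h import *
need(.5075,-.302,.196,1.732)
im2=optics.grab_frame("scene")[120:270,100:240]
cv2.imwrite("pics/g2.png",cv2.resize(im2[:,:,::-1],None,fx=3,fy=3,interpolation=cv2.INTER_CUBIC))
E
```

```text
time: 5.0
tool_pos: [0.5071, -0.2996, 0.2183]
tool_rot: [-0.006, 0.648, 0.762, -0.0]
contact_force: [-0.2, 0.4, -4.0]
gripper_width: 0.137
grasp_force: 58.6
need d [-0.0033  0.0002  0.0279] r [-0.0051 -0.0057  0.0003] t 5.0
```

View pics/g2.png

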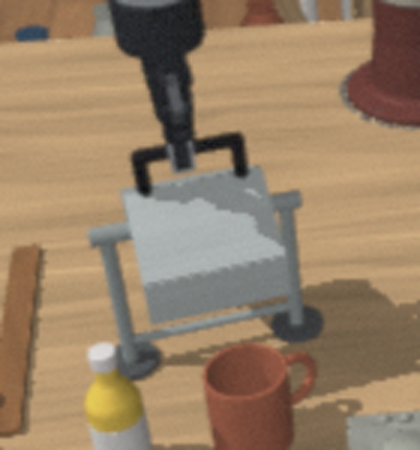

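The cover sits astride the bar, with bar ends protruding either side at (100,237) and (290,200). I'll lower it the rest of the way.

```bash
python3 -m inch '[{"dx":0,"dy":0,"dz":0.015,"rx":0,"ry":0,"rz":0},{"dx":0,"dy":0,"dz":0.024,"rx":0,"ry":0,"rz":0},{"dx":0,"dy":0,"dz":0.029,"rx":0,"ry":0,"rz":0},{"dx":0,"dy":0,"dz":0.029,"rx":0,"ry":0,"rz":0}]'
```

```text
time: 5.45
tool_pos: [0.5096, -0.3021, 0.2013]
tool_rot: [-0.0, 0.648, 0.762, 0.0]
contact_force: [-0.1, 0.3, -3.2]
gripper_width: 0.143
grasp_force: 58.6
```

```bash
python3 -m inch '[{"dx":0,"dy":0,"dz":0.005,"rx":0,"ry":0,"rz":0},{"dx":0,"dy":0,"dz":0.009,"rx":0,"ry":0,"rz":0},{"dx":0,"dy":0,"dz":0.009,"rx":0,"ry":0,"rz":0}]'
```

```text
time: 5.75
tool_pos: [0.5102, -0.3028, 0.1963]
tool_rot: [0.001, 0.648, 0.762, -0.0]
contact_force: [-1.8, 0.8, 3.0]
gripper_width: 0.138
grasp_force: 59.5
```

```bash
python3 -m inch '[{"dx":0,"dy":0,"dz":0,"rx":0,"ry":0,"rz":0},{"dx":0,"dy":0,"dz":0,"rx":0,"ry":0,"rz":0},{"dx":0,"dy":0,"dz":0,"rx":0,"ry":0,"rz":0},{"dx":0,"dy":0,"dz":0,"rx":0,"ry":0,"rz":0},{"dx":0,"dy":0,"dz":0,"rx":0,"ry":0,"rz":0}]' 1 && python3 -m inch '[{"dx":0,"dy":0,"dz":-0.04,"rx":0,"ry":0,"rz":0},{"dx":0,"dy":0,"dz":-0.1,"rx":0,"ry":0,"rz":0},{"dx":0,"dy":0,"dz":-0.16,"rx":0,"ry":0,"rz":0},{"dx":0,"dy":0,"dz":-0.18,"rx":0,"ry":0,"rz":0},{"dx":0,"dy":0,"dz":-0.18,"rx":0,"ry":0,"rz":0}]'; python3 - <<'E'
from h import *
im2=np.hstack([optics.grab_frame("scene")[120:270,100:240],optics.grab_frame("top")[130:280,270:410]])
cv2.imwrite("pics/g3.png",cv2.resize(im2[:,:,::-1],None,fx=2.8,fy=2.8,interpolation=cv2.INTER_CUBIC))
need(.5492,.2415,.30,1.73)
E
```

```text
time: 6.25
tool_pos: [0.5097, -0.3022, 0.1943]
tool_rot: [-0.0, 0.648, 0.762, 0.0]
contact_force: [0.2, 0.1, -0.8]
gripper_width: 0.97
grasp_force: 0.0
time: 6.75
tool_pos: [0.5108, -0.3031, 0.3428]
tool_rot: [0.004, 0.648, 0.762, 0.0]
contact_force: [0.1, 0.1, 0.0]
gripper_width: 1.0
grasp_force: 0.0
need d [0.6626 0.1581 0.0468] r [-0.0008 -0.0009  0.0012] t 6.85
```

View pics/g3.png

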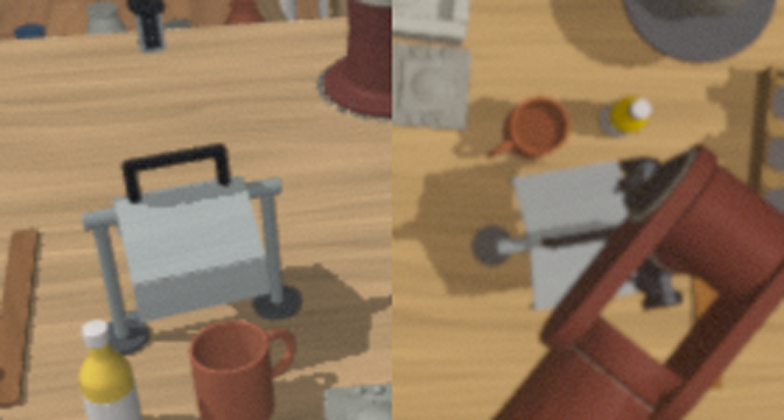

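Cover hangs properly on the bar (ridge at (185,185), released). Now I move to the crank.

```bash
python3 -m inch '[{"dx":0.05,"dy":0.012,"dz":0,"rx":0,"ry":0,"rz":0},{"dx":0.11,"dy":0.026,"dz":0,"rx":0,"ry":0,"rz":0},{"dx":0.17,"dy":0.04,"dz":0,"rx":0,"ry":0,"rz":0},{"dx":0.23,"dy":0.055,"dz":0,"rx":0,"ry":0,"rz":0},{"dx":0.29,"dy":0.069,"dz":0,"rx":0,"ry":0,"rz":0}]' && python3 -m inch '[{"dx":0.06,"dy":0.014,"dz":0,"rx":0,"ry":0,"rz":0},{"dx":0.12,"dy":0.028,"dz":0,"rx":0,"ry":0,"rz":0},{"dx":0.18,"dy":0.042,"dz":0,"rx":0,"ry":0,"rz":0},{"dx":0.24,"dy":0.056,"dz":0,"rx":0,"ry":0,"rz":0},{"dx":0.3,"dy":0.07,"dz":0,"rx":0,"ry":0,"rz":0}]'; python3 - <<'E'
from h import *
need(.546,.2495,.25,1.73)
im=optics.grab_frame("scene"); cv2.imwrite("pics/s4.png",im[:,:,::-1])
cv2.imwrite("pics/s4c.png",cv2.resize(im[120:270,240:390,::-1],None,fx=4,fy=4,interpolation=cv2.INTER_CUBIC))
E
```

```text
time: 7.35
tool_pos: [0.5257, -0.0623, 0.3344]
tool_rot: [-0.003, 0.648, 0.762, -0.001]
contact_force: [1.1, -0.3, 0.2]
gripper_width: 1.0
grasp_force: 0.0
time: 7.85
tool_pos: [0.5424, 0.1833, 0.3344]
tool_rot: [-0.002, 0.648, 0.762, -0.002]
contact_force: [0.9, -0.4, 0.3]
gripper_width: 1.0
grasp_force: 0.0
need d [0.081  0.0183 0.1054] r [-0.0037  0.0002  0.0013] t 7.85
```

View pics/s4c.png

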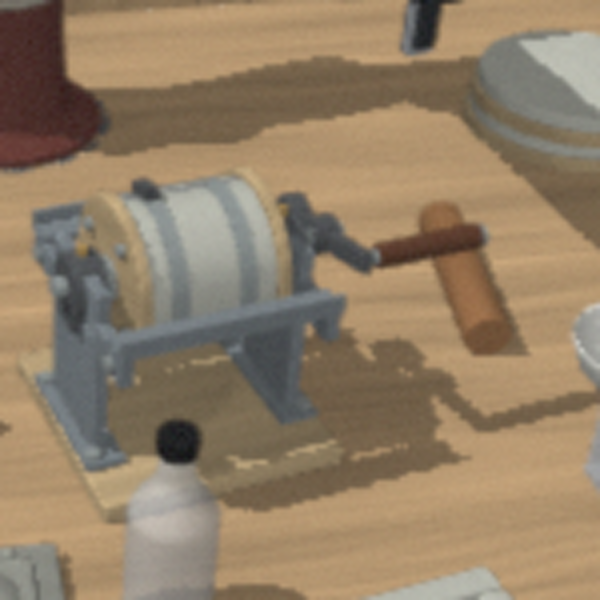

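The mould is uncovered and the sleeve still lies at crop (375,258)-(485,235), far side (+x). I'll go over it and down.

```bash
python3 -m inch '[{"dx":0.05,"dy":0.012,"dz":0.03,"rx":0,"ry":0,"rz":0},{"dx":0.078,"dy":0.018,"dz":0.08,"rx":0,"ry":0,"rz":0},{"dx":0.078,"dy":0.018,"dz":0.13,"rx":0,"ry":0,"rz":0},{"dx":0.078,"dy":0.018,"dz":0.18,"rx":0,"ry":0,"rz":0},{"dx":0.078,"dy":0.018,"dz":0.2,"rx":0,"ry":0,"rz":0}]' && python3 -c "
from h import *
need(.546,.2495,.145,1.73)"
```

```text
time: 8.4
tool_pos: [0.5434, 0.2442, 0.1696]
tool_rot: [-0.004, 0.648, 0.762, -0.006]
contact_force: [-0.6, 1.3, -0.1]
gripper_width: 1.003
grasp_force: 0.0
need d [0.006  0.0047 0.0307] r [-0.0089  0.0012  0.0016] t 8.4
```

```bash
python3 -m inch '[{"dx":0.003,"dy":0.001,"dz":0.027,"rx":0,"ry":0,"rz":0},{"dx":0.003,"dy":0.001,"dz":0.027,"rx":0,"ry":0,"rz":0},{"dx":0.003,"dy":0.001,"dz":0.027,"rx":0,"ry":0,"rz":0}]' && python3 -m inch '[{"dx":0,"dy":0,"dz":0,"rx":0,"ry":0,"rz":0},{"dx":0,"dy":0,"dz":0,"rx":0,"ry":0,"rz":0},{"dx":0,"dy":0,"dz":0,"rx":0,"ry":0,"rz":0},{"dx":0,"dy":0,"dz":0,"rx":0,"ry":0,"rz":0},{"dx":0,"dy":0,"dz":0,"rx":0,"ry":0,"rz":0}]' -1;  python3 -c "
from h import *
need(.546,.2495,.145,1.73)"
```

```text
time: 8.7
tool_pos: [0.5482, 0.2475, 0.1565]
tool_rot: [-0.0, 0.648, 0.762, -0.001]
contact_force: [-0.3, -0.3, -1.0]
gripper_width: 1.002
grasp_force: 0.0
time: 9.2
tool_pos: [0.5485, 0.2479, 0.1572]
tool_rot: [0.0, 0.648, 0.762, 0.0]
contact_force: [-1.5, -0.7, 0.1]
gripper_width: 0.202
grasp_force: 58.6
need d [ 0.0025 -0.0028  0.0153] r [ 0.0003 -0.0001  0.0013] t 9.2
```

```bash
python3 -m inch '[{"dx":0,"dy":0,"dz":0,"rx":0,"ry":0,"rz":0},{"dx":0,"dy":0,"dz":0,"rx":0,"ry":0,"rz":0},{"dx":0,"dy":0,"dz":0,"rx":0,"ry":0,"rz":0},{"dx":0.002,"dy":0,"dz":0.015,"rx":0,"ry":0,"rz":0},{"dx":0.002,"dy":0,"dz":0.015,"rx":0,"ry":0,"rz":0}]' 1 && python3 -m inch '[{"dx":0,"dy":0,"dz":0,"rx":0,"ry":0,"rz":0},{"dx":0,"dy":0,"dz":0,"rx":0,"ry":0,"rz":0},{"dx":0,"dy":0,"dz":0,"rx":0,"ry":0,"rz":0},{"dx":0,"dy":0,"dz":0,"rx":0,"ry":0,"rz":0},{"dx":0,"dy":0,"dz":0,"rx":0,"ry":0,"rz":0}]' -1;  python3 -c "
from h import *
need(.546,.2495,.145,1.73)"
```

```text
time: 9.7
tool_pos: [0.5469, 0.2492, 0.1424]
tool_rot: [-0.001, 0.648, 0.762, -0.001]
contact_force: [-0.3, -0.1, 0.7]
gripper_width: 0.996
grasp_force: 0.0
time: 10.2
tool_pos: [0.5483, 0.2494, 0.145]
tool_rot: [0.0, 0.648, 0.762, 0.0]
contact_force: [0.3, -0.3, 0.4]
gripper_width: 0.21
grasp_force: 58.5
need d [ 0.0005 -0.0028  0.    ] r [ 0.0002 -0.      0.0013] t 10.2
```

```bash
cat > circ.py <<'E'
import sys,numpy as np
a0,n,st=float(sys.argv[1]),int(sys.argv[2]),float(sys.argv[3])  # start deg, calls, deg/row (3 rows per call)
p=lambda t:np.array([np.sin(np.radians(t)),-np.cos(np.radians(t))])*.062/.8
for k in range(n):
    s=a0+3*k*st; print(round(s,1),[list(np.round(p(s+j*st)-p(s),4)) for j in(1,2,3)])
E
python3 circ.py 77 12 10
```

```text
77.0 [[np.float64(0.0019), np.float64(0.0134)], [np.float64(0.0014), np.float64(0.0269)], [np.float64(-0.0014), np.float64(0.0401)]]
107.0 [[np.float64(-0.0051), np.float64(0.0125)], [np.float64(-0.0122), np.float64(0.024)], [np.float64(-0.0213), np.float64(0.034)]]
137.0 [[np.float64(-0.0106), np.float64(0.0083)], [np.float64(-0.0226), np.float64(0.0147)], [np.float64(-0.0354), np.float64(0.0188)]]
167.0 [[np.float64(-0.0134), np.float64(0.0019)], [np.float64(-0.0269), np.float64(0.0014)], [np.float64(-0.0401), np.float64(-0.0014)]]
197.0 [[np.float64(-0.0125), np.float64(-0.0051)], [np.float64(-0.024), np.float64(-0.0122)], [np.float64(-0.034), np.float64(-0.0213)]]
227.0 [[np.float64(-0.0083), np.float64(-0.0106)], [np.float64(-0.0147), np.float64(-0.0226)], [np.float64(-0.0188), np.float64(-0.0354)]]
257.0 [[np.float64(-0.0019), np.float64(-0.0134)], [np.float64(-0.0014), np.float64(-0.0269)], [np.float64(0.0014), np.float64(-0.0401)]]
287.0 [[np.float64(0.0051), np.float64(-0.0125)], [np.float64(0.0122), np.float64(-0.024)], [np.float64(0.0213), np.float64(-0.034)]]
317.0 [[np.float64(0.0106), np.float64(-0.0083)], [np.float64(0.0226), np.float64(-0.0147)], [np.float64(0.0354), np.float64(-0.0188)]]
347.0 [[np.float64(0.0134), np.float64(-0.0019)], [np.float64(0.0269), np.float64(-0.0014)], [np.float64(0.0401), np.float64(0.0014)]]
377.0 [[np.float64(0.0125), np.float64(0.0051)], [np.float64(0.024), np.float64(0.0122)], [np.float64(0.034), np.float64(0.0213)]]
407.0 [[np.float64(0.0083), np.float64(0.0106)], [np.float64(0.0147), np.float64(0.0226)], [np.float64(0.0188), np.float64(0.0354)]]
```

```bash
python3 -m inch '[{"dx":0,"dy":0.0019,"dz":0.0134,"rx":0,"ry":0,"rz":0},{"dx":0,"dy":0.0014,"dz":0.0269,"rx":0,"ry":0,"rz":0},{"dx":0,"dy":-0.0014,"dz":0.0401,"rx":0,"ry":0,"rz":0}]' && python3 -m inch '[{"dx":0,"dy":-0.0051,"dz":0.0125,"rx":0,"ry":0,"rz":0},{"dx":0,"dy":-0.0122,"dz":0.024,"rx":0,"ry":0,"rz":0},{"dx":0,"dy":-0.0213,"dz":0.034,"rx":0,"ry":0,"rz":0}]' && python3 -m inch '[{"dx":0,"dy":-0.0106,"dz":0.0083,"rx":0,"ry":0,"rz":0},{"dx":0,"dy":-0.0226,"dz":0.0147,"rx":0,"ry":0,"rz":0},{"dx":0,"dy":-0.0354,"dz":0.0188,"rx":0,"ry":0,"rz":0}]'
```

```text
time: 10.5
tool_pos: [0.5465, 0.2492, 0.1118]
tool_rot: [-0.0, 0.648, 0.762, -0.001]
contact_force: [-4.8, -1.0, 4.7]
gripper_width: 0.211
grasp_force: 59.1
time: 10.8
tool_pos: [0.5298, 0.2463, 0.0856]
tool_rot: [-0.0, 0.648, 0.762, -0.0]
contact_force: [-6.4, -3.1, 13.8]
gripper_width: 0.213
grasp_force: 60.0
time: 11.1
tool_pos: [0.5049, 0.2421, 0.0718]
tool_rot: [0.003, 0.648, 0.762, 0.003]
contact_force: [4.9, -0.7, 5.9]
gripper_width: 0.21
grasp_force: 59.5
```

```bash
python3 -m inch '[{"dx":0,"dy":-0.0134,"dz":0.0019,"rx":0,"ry":0,"rz":0},{"dx":0,"dy":-0.0269,"dz":0.0014,"rx":0,"ry":0,"rz":0},{"dx":0,"dy":-0.0401,"dz":-0.0014,"rx":0,"ry":0,"rz":0}]' && python3 -m inch '[{"dx":0,"dy":-0.0125,"dz":-0.0051,"rx":0,"ry":0,"rz":0},{"dx":0,"dy":-0.024,"dz":-0.0122,"rx":0,"ry":0,"rz":0},{"dx":0,"dy":-0.034,"dz":-0.0213,"rx":0,"ry":0,"rz":0}]' && python3 -m inch '[{"dx":0,"dy":-0.0083,"dz":-0.0106,"rx":0,"ry":0,"rz":0},{"dx":0,"dy":-0.0147,"dz":-0.0226,"rx":0,"ry":0,"rz":0},{"dx":0,"dy":-0.0188,"dz":-0.0354,"rx":0,"ry":0,"rz":0}]' && python3 -m inch '[{"dx":0,"dy":-0.0019,"dz":-0.0134,"rx":0,"ry":0,"rz":0},{"dx":0,"dy":-0.0014,"dz":-0.0269,"rx":0,"ry":0,"rz":0},{"dx":0,"dy":0.0014,"dz":-0.0401,"rx":0,"ry":0,"rz":0}]' 
```

```text
time: 11.4
tool_pos: [0.4727, 0.2366, 0.0718]
tool_rot: [0.003, 0.648, 0.762, 0.003]
contact_force: [8.0, -1.2, -0.3]
gripper_width: 0.212
grasp_force: 59.1
time: 11.7
tool_pos: [0.4452, 0.2319, 0.088]
tool_rot: [0.002, 0.648, 0.762, 0.002]
contact_force: [9.6, -0.8, -4.3]
gripper_width: 0.214
grasp_force: 58.9
time: 12.0
tool_pos: [0.4296, 0.2292, 0.1154]
tool_rot: [0.002, 0.648, 0.762, 0.001]
contact_force: [9.7, -0.6, -9.6]
gripper_width: 0.215
grasp_force: 58.8
time: 12.3
tool_pos: [0.4289, 0.2291, 0.1458]
tool_rot: [0.0, 0.648, 0.762, -0.001]
contact_force: [6.1, -1.5, -12.4]
gripper_width: 0.213
grasp_force: 58.9
```

```bash
python3 -m inch '[{"dx":0,"dy":0.0051,"dz":-0.0125,"rx":0,"ry":0,"rz":0},{"dx":0,"dy":0.0122,"dz":-0.024,"rx":0,"ry":0,"rz":0},{"dx":0,"dy":0.0213,"dz":-0.034,"rx":0,"ry":0,"rz":0}]' && python3 -m inch '[{"dx":0,"dy":0.0106,"dz":-0.0083,"rx":0,"ry":0,"rz":0},{"dx":0,"dy":0.0226,"dz":-0.0147,"rx":0,"ry":0,"rz":0},{"dx":0,"dy":0.0354,"dz":-0.0188,"rx":0,"ry":0,"rz":0}]' && python3 -m inch '[{"dx":0,"dy":0.0134,"dz":-0.0019,"rx":0,"ry":0,"rz":0},{"dx":0,"dy":0.0269,"dz":-0.0014,"rx":0,"ry":0,"rz":0},{"dx":0,"dy":0.0401,"dz":0.0014,"rx":0,"ry":0,"rz":0}]' && python3 -m inch '[{"dx":0,"dy":0.0125,"dz":0.0051,"rx":0,"ry":0,"rz":0},{"dx":0,"dy":0.024,"dz":0.0122,"rx":0,"ry":0,"rz":0},{"dx":0,"dy":0.034,"dz":0.0213,"rx":0,"ry":0,"rz":0}]' && python3 -m inch '[{"dx":0,"dy":0.0083,"dz":0.0106,"rx":0,"ry":0,"rz":0},{"dx":0,"dy":0.0147,"dz":0.0226,"rx":0,"ry":0,"rz":0},{"dx":0,"dy":0.0188,"dz":0.0354,"rx":0,"ry":0,"rz":0}]'
```

```text
time: 12.6
tool_pos: [0.4442, 0.2317, 0.1745]
tool_rot: [-0.002, 0.648, 0.762, -0.004]
contact_force: [-6.3, -5.2, -5.8]
gripper_width: 0.211
grasp_force: 59.5
time: 12.9
tool_pos: [0.474, 0.2368, 0.192]
tool_rot: [-0.001, 0.648, 0.762, -0.002]
contact_force: [-4.4, -4.0, -2.9]
gripper_width: 0.211
grasp_force: 59.9
time: 13.2
tool_pos: [0.5066, 0.2424, 0.191]
tool_rot: [-0.0, 0.648, 0.762, -0.001]
contact_force: [-4.2, -3.7, -2.2]
gripper_width: 0.213
grasp_force: 60.0
time: 13.5
tool_pos: [0.5337, 0.247, 0.1736]
tool_rot: [-0.0, 0.648, 0.762, -0.001]
contact_force: [-4.8, -3.6, -1.8]
gripper_width: 0.212
grasp_force: 60.0
time: 13.8
tool_pos: [0.5485, 0.2495, 0.1444]
tool_rot: [-0.0, 0.648, 0.762, -0.0]
contact_force: [-4.6, -3.4, 0.7]
gripper_width: 0.211
grasp_force: 60.1
```

```bash
cat > fit.py <<'E'
from h import *
from scipy.optimize import least_squares
D=np.array([[.5465,.2492,.1118,-4.8,-1,4.7],[.5298,.2463,.0856,-6.4,-3.1,13.8],[.5049,.2421,.0718,4.9,-.7,5.9],[.4727,.2366,.0718,8,-1.2,-.3],[.4452,.2319,.088,9.6,-.8,-4.3],[.4296,.2292,.1154,9.7,-.6,-9.6],[.4289,.2291,.1458,6.1,-1.5,-12.4],[.4442,.2317,.1745,-6.3,-5.2,-5.8],[.474,.2368,.192,-4.4,-4,-2.9],[.5066,.2424,.191,-4.2,-3.7,-2.2],[.5337,.247,.1736,-4.8,-3.6,-1.8],[.5485,.2495,.1444,-4.6,-3.4,.7]])
u=np.array([np.cos(.16),np.sin(.16)]); X=D[:,:2]@u; Z=D[:,2]
c=least_squares(lambda c:np.hypot(X-c[0],Z-c[1])-c[2],[.52,.131,.062]).x
th=np.arctan2(X-c[0],Z-c[1]); print("circle",c,"now",np.degrees(th[-1]))
fx=D[:,3:5]@u; fz=D[:,5]; ft=-(fx*np.cos(th)-fz*np.sin(th)); fr=fx*np.sin(th)+fz*np.cos(th)
print(np.c_[np.degrees(th)%360,ft,fr].round(1))
f=lambda p:p[0]-p[1]*np.sin(th)-p[2]*np.cos(th)-ft
p=least_squares(f,[5.8,4,0],loss="soft_l1").x; d=np.degrees(np.arctan2(p[2],p[1]))
print("drag",p[0],"G",np.hypot(*p[1:]),"delta",d,"heavy down at theta",(180-d)%360, f(p).round(1))
E
python3 fit.py
```

```text
circle [0.5204762  0.13169386 0.06208733] now 78.18999724836766
[[108.7   2.9  -6.1]
 [137.8   4.2 -14.8]
 [164.6   6.1  -4.4]
 [195.1   7.5  -1.7]
 [225.2   9.6  -3.6]
 [254.8  11.8  -6.6]
 [283.1  10.8  -8.4]
 [313.5   9.1   1.1]
 [346.2   5.5  -1.6]
 [ 17.1   3.9  -3.5]
 [ 47.5   2.3  -5.1]
 [ 78.2   1.7  -4.8]]
drag 6.283474416843173 G 4.576251188975994 delta 12.965419498480621 heavy down at theta 167.03458050151937 [-0.5 -0.2 -0.   0.9  0.5 -0.9 -0.4 -0.3  0.8  0.1  0.  -0. ]
```

```bash
python3 -m inch '[{"dx":0,"dy":0.0019,"dz":0.0134,"rx":0,"ry":0,"rz":0},{"dx":0,"dy":0.0014,"dz":0.0269,"rx":0,"ry":0,"rz":0},{"dx":0,"dy":-0.0014,"dz":0.0401,"rx":0,"ry":0,"rz":0}]' && python3 -m inch '[{"dx":0,"dy":-0.0051,"dz":0.0125,"rx":0,"ry":0,"rz":0},{"dx":0,"dy":-0.0122,"dz":0.024,"rx":0,"ry":0,"rz":0},{"dx":0,"dy":-0.0213,"dz":0.034,"rx":0,"ry":0,"rz":0}]' && python3 -m inch '[{"dx":0,"dy":-0.0106,"dz":0.0083,"rx":0,"ry":0,"rz":0},{"dx":0,"dy":-0.0226,"dz":0.0147,"rx":0,"ry":0,"rz":0},{"dx":0,"dy":-0.0354,"dz":0.0188,"rx":0,"ry":0,"rz":0},{"dx":0,"dy":-0.0354,"dz":0.0188,"rx":0,"ry":0,"rz":0},{"dx":0,"dy":-0.0354,"dz":0.0188,"rx":0,"ry":0,"rz":0}]' && python3 -m inch '[{"dx":0,"dy":0,"dz":0,"rx":0,"ry":0,"rz":0},{"dx":0,"dy":0,"dz":0,"rx":0,"ry":0,"rz":0},{"dx":0,"dy":0,"dz":0,"rx":0,"ry":0,"rz":0},{"dx":0,"dy":0,"dz":0,"rx":0,"ry":0,"rz":0},{"dx":0,"dy":0,"dz":0,"rx":0,"ry":0,"rz":0}]'; python3 - <<'E'
from h import *
s=state();u=np.array([np.cos(.16),np.sin(.16)])
print("theta",np.degrees(np.arctan2(s["tool_pos"][:2]@u-.5205,s["tool_pos"][2]-.1317)),abs(s["joint_vel"]).max())
im2=np.hstack([optics.grab_frame("scene")[120:270,100:380]])
cv2.imwrite("pics/end.png",cv2.resize(im2[:,:,::-1],None,fx=2.8,fy=2.8,interpolation=cv2.INTER_CUBIC))
E
```

```text
time: 14.1
tool_pos: [0.5468, 0.2492, 0.1124]
tool_rot: [-0.0, 0.648, 0.762, -0.001]
contact_force: [-7.6, -3.9, 5.5]
gripper_width: 0.212
grasp_force: 60.5
time: 14.4
tool_pos: [0.5311, 0.2466, 0.0869]
tool_rot: [0.001, 0.648, 0.762, 0.001]
contact_force: [-5.7, -5.1, 11.6]
gripper_width: 0.21
grasp_force: 61.2
time: 14.9
tool_pos: [0.5033, 0.2419, 0.0714]
tool_rot: [0.001, 0.648, 0.762, 0.001]
contact_force: [-0.0, -5.5, 4.6]
gripper_width: 0.211
grasp_force: 60.7
time: 15.4
tool_pos: [0.5033, 0.2419, 0.0714]
tool_rot: [0.001, 0.648, 0.762, 0.0]
contact_force: [-1.4, -5.8, 4.6]
gripper_width: 0.214
grasp_force: 60.7
theta 166.0796421296037 0.0015912167768883617
```

View pics/end.png

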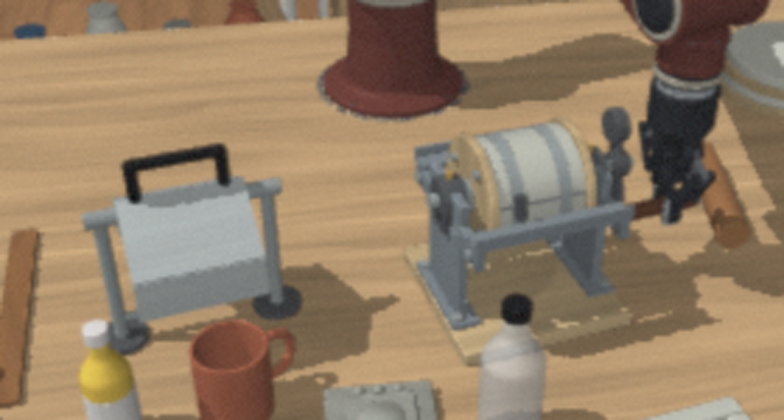

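The cover still hangs on the rail at (190,240). The sleeve is gripped near the bottom of its circle at (670,205), and the arm is standing still, so I'm handing in.

```bash
python3 -c "
from plant import ticket
print(ticket.job_done())"
```

```text
the job is handed in; nothing more can be done
None
```

I handed the job in at about 15.5 s: the cover hangs on the rail, and the mould was turned a full turn and then held, crank gripped, about 1° from where the measured forces put the heavy side straight down; no verdict was returned.

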